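# Hold the sprung mast of a table easel open

## Task

A finished little study is clamped in the table easel. Push the black ball of the brass catch all the way down to unlatch the mast, then take the mast by its wooden knob and draw it up against its spring until the red band on the rod has just come fully out of the brass sleeve (7 cm of travel), and finish while still holding it there, steady, so that I can lift the study off. Do not touch or shift the study, and leave the pot, the roll of tape and the paint tin where they are.

Things in the scene. Friction and masses are not known exactly. Their poses are not given: they have to be found in the camera images.
- easel: wooden table easel, 235 mm deep, 210 mm wide, 0.27 m tall to the top of the knob, firm on the table (it cannot be shifted). Origin: on the table top, midway across, 98 mm behind the front ends of its two runners. Its x points to the back, y to the left seen from the front, z up. It leans back by 0.20 rad: the mast slides along the easel-frame direction (0.199, 0, 0.980). The study faces -x. Clear space all round and above the knob and the ball.
- sleeve_mouth (a point): the mouth, on the mast axis, of the brass-tipped sleeve (25 x 27 mm) from which the mast's rod comes out; at (0.011, 0, 0.215) in the easel's frame. Its z axis is the easel's own vertical, not the mast's
- knob_grip (a point): centre of the turned dark-wood knob on top of the mast, at its widest (33 mm across; any closing direction will do), a point on the mast axis. The knob ends 14 mm above this point; its neck is 15 mm thick and meets the brass head (24 x 42 mm, long side along the easel's y) 22 mm below this point. At rest the point is 40 mm past the sleeve mouth along the mast axis
- mast (a joint): how far the mast is drawn out, m: about 0 as it starts (clip pressing on the study), growing upward, stop at 0.115. An inner spring pulls it back in: 5 N at 0 plus 100 N/m, with 1.5 N of weight, so about 14 N at the mark. It springs back if let go. With the catch shut it is blocked after about 3 mm. The clip that holds the study hangs in front of the head on two wires and rises with it
- red_band (a point): centre of the rod at the LOWER edge of the red band (12 mm high, 17 mm thick; the rod itself is 16 mm; black rings every 10 mm elsewhere). Hidden in the sleeve at the start, 70 mm below the mouth; this edge is level with the mouth at joint mast = 0.070, the length to hold
- catch (a joint): angle of the brass catch, a flat bell crank on the sleeve's front whose nose hooks over a pin on the mast's head, rad: near 0 latched, growing as the ball is pushed down, stop at 0.6 (fully open). The mast is free from about 0.3. It turns stiffly (0.10 N m, about 1.3 N at the ball) and stays where it is left
- catch_ball (a point): centre of the black ball, 18 mm across, at the end of the catch lever, 80 mm from the pivot and to the easel's +y side. The pivot lies on the mast's centre plane at (-0.007, 0, 0.206) in the easel's frame, its axis along the slanted front normal. From latched to fully open the ball goes down about 46 mm along the mast direction (its distance to the side grows from 72 to 79 mm). The study's top edge runs beneath it: fully down, the ball stays some 14 mm above that edge
- study_centre (a point): centre of the study, a stretched canvas 180 mm wide, 130 mm high, 18 mm deep, red disc on black, standing on the easel's ledge and leaning back 0.20 rad; loose, held by the clip. Not to be touched
- pewter_pot: the dark pewter pot with a stub spout (110 x 133 mm, 85 mm tall), loose on the table; to be left alone. Origin: centre of its underside
- tape_1: the roll of cream masking tape lying flat (104 mm across, 25 mm tall), loose on the table; to be left alone. Origin: centre of its underside
- gesso_tin: the round paint tin with the cream label (78 mm across, 74 mm tall), loose on the table; to be left alone. Origin: centre of its underside

How it is judged:
On the way, in this order (a step that is already met when the one before it is completed fails the run):
1. the catch is pushed open while the mast is still down (value of joint catch above 0.45 rad and value of joint mast below 0.006 m), for 0.2 s.
2. the fingers hold the mast drawn out to its red mark (value of joint mast between 0.066 and 0.08 m and contact force between the fingers and mast above 3 N), for 0.5 s.
At the end, for the whole second after the job is handed in: The catch is open (over 0.40 rad) and clear of the mast; the fingers hold the mast still with the lower edge of the red band between 4 mm short of and 10 mm past the sleeve mouth (joint mast 0.066 to 0.080); the study stands on the ledge at rest within 10 mm of where it was (all of step 2 and velocity of joint mast between -0.01 and 0.01 m/s and value of joint catch above 0.4 rad and contact force between catch and mast below 0.5 N and distance of study_centre from where it was at the start of the episode below 0.01 m and linear speed of study below 0.02 m/s); the arm keeps its last pose, push and grip.
It fails at once if the robot touches the study (contact force between any of the arm, the fingers and study above 2 N).
It fails at once if the study is shifted by more than 12 mm (distance of study_centre from where it was at the start of the episode above 0.012 m).
It fails at once if the pot, the tape or the paint tin is shifted by more than 20 mm (distance of any of pewter_pot, tape_1, gesso_tin from where it was at the start of the episode above 0.02 m).
It also fails if it takes over 42 s, if anything falls off the work surface, if the arm or the gripper's body presses on something with over 40 N, if the wrist force passes 120 N, or if a joint passes its speed limit or range.

## Robot

A 6-joint arm with a two-finger parallel gripper is mounted at the origin on a cart in front of the work surface, level with it; the furniture and walls round the work are solid. World frame = base frame: x ahead of the robot, y to its left, z up, the work surface at z = 0. Lengths are in m, angles in rad, forces in N, time in s.
With the tool pointing down it reaches from about 0.25 to 0.775 m from the base axis. Payload 4 kg.
Tool frame: the origin (TCP) lies on the centre line of the jaws, within the pads' length; the fingertips stand 8 mm ahead of it and the grasp point (between the pads) lies 11 mm behind it; z points along the fingers, y is the direction in which the jaws open and shut (so a half turn about z gives the same grasp; the last joint's range is limited). The gripper opens to 94 mm and grips with 3 to 60 N. Pads are 16 mm wide; open, the fingers measure 119 mm over their backs; the gripper's body (75 mm by 177 mm) begins 78 mm behind the grasp point.
Start: joints at [1.108, 0.087, 1.371, -0, 1.684, -0.103], TCP at [0.194, 0.515, 0.214] pointing down, gripper open.
Joint ranges: [-3.1, 3.1], [-0.76, 2.03], [0.27, 2.55], [-1.08, 4.22], [0.17, 2.65], [-2.57, 2.57]. Speed limits (rad/s): [2.79, 2.79, 3.14, 3.14, 3.14, 3.14].

## Interface

Orientations are given as [roll, pitch, yaw] about the fixed x, y, z axes, in that order (R = Rz(yaw) Ry(pitch) Rx(roll)).
In Python, from bench import robot gives the robot as it stands.
- The arm moves only by the shell command python3 -m crank 'ROWS' [OPENING]. ROWS is JSON, a list of rows, each a list of 4 numbers: the shift along the tool's x, y, z scaled (see below), then the turn about the tool's z scaled (see below). A call has exactly 10 rows; each row shifts and turns the commanded pose from where the row before left it, along the tool's axes as they then stand; what a row does not reach is not made up. The controller multiplies each number of a shift by 0.2 m and each number of a turn by pi/2 rad. A row lasts 1/8 s, in which the tool goes at most 62.5 mm and 10.7 degrees, less where a joint would pass 70% of its speed; a pose out of reach is approached as far as the arm can. A call with a number of a shift or a turn outside -1 to 1 is refused whole. A call with a gripper value outside its range is refused whole. OPENING is the gripper command: -1 is fully open, 1 is shut, values between are in proportion, set as the call begins (- or left out, the last holds). The fingers move at their own pace and stop on an object; the grip force is fixed at half the most. Time passes only in rows, so rows that do not move let the fingers close, or fill a call up. It gives the time, the measured TCP pose, the force and the opening at its end, in the units of the state.
- robot.get_obs(): the state, without advancing time (a new reading comes with each control period).
- robot.snapshot(name): name is "scene" or "top"; returns (picture, depth): 480x640x3 uint8, red, green, blue; 480x640 float32, m along the optical axis (not along the pixel's ray), 0 where there is no reading.
- robot.camera_params(name): a dict with "fx", "fy", "cx", "cy" (pixels), "world_from_camera" (4x4, takes a point from camera to world coordinates). Camera axes: x right, y down, z forward; pixel columns grow to the right and rows downward; lengths in m; the calibration is good to about 2 mm. A picture is of the moment at which its call begins. camera_params takes no time and is no camera call.
- robot.close_job(): hands the job in, once; it reports no verdict.
The state is a dict: "time": time; "joint_positions": joint angles; "qvel": joint speeds; "joint_torque": joint torques, N m; "tool_pos": TCP position; "ee_rot": TCP orientation; "wrist_force": force on the tool from outside, world axes, zero at the start; "wrist_torque": the same for the moment, N m; "width": finger opening in m.
Only numpy, scipy, OpenCV 4.12 (cv2) and the standard library are available. Lean on these libraries where they do the work, as an engineer would, in place of code of your own. Each camera call takes 0.05 s, during which the arm holds its last target.

## Working session

There is one attempt and no reset: what is moved stays moved. The work goes in short steps, Python scripts to look and compute and a shell command to move; the robot and the scene stay as the last step left them, time stands still between calls to the robot, and variables do not carry over. Pictures are saved under pics/ and viewed, and the job is handed in when it is done.

```bash
ls; mkdir -p pics; python3 - <<'E'
from bench import robot
import cv2,numpy as np
for n in("scene","top"):
    p,d=robot.snapshot(n); cv2.imwrite(f"pics/{n}0.png",p[:,:,::-1]); np.save(f"pics/{n}0.npy",d)
    c=robot.camera_params(n); print(n,c["fx"],c["fy"],c["cx"],c["cy"]);print(np.round(c["world_from_camera"],4))
print(robot.get_obs())
E
```

```text
pics
scene 592.1758843538768 592.1758843538768 310.1365555789803 236.60102863193418
[[ 0.5616 -0.4542  0.6916 -0.6854]
 [-0.8274 -0.3017  0.4738 -0.7316]
 [-0.0065 -0.8383 -0.5452  1.1532]
 [ 0.      0.      0.      1.    ]]
top 509.68246142599094 509.68246142599094 316.2447810780077 246.45056974474895
[[-0.0055 -0.9935  0.1137  0.4026]
 [-0.9999  0.0041 -0.0128  0.1031]
 [ 0.0122 -0.1138 -0.9934  1.3498]
 [ 0.      0.      0.      1.    ]]
{'time': 0.1, 'joint_positions': array([ 1.10787617e+00,  8.78932144e-02,  1.37209173e+00, -5.05145566e-05,
        1.68356120e+00, -1.03084879e-01]), 'qvel': array([-3.22926961e-04, -1.84189778e-03, -2.94681316e-03, -2.54273683e-05,
        9.82312474e-05, -2.03707389e-03]), 'joint_torque': array([ 2.22388393e-03, -3.41251624e+01, -3.03300834e+01,  7.19511160e-02,
        3.04850831e-02, -1.17139321e-04]), 'tool_pos': array([0.19347007, 0.51435225, 0.21242034]), 'ee_rot': array([-3.13964436e+00, -1.51080757e-04,  2.78175160e+00]), 'wrist_force': array([-0.34182799, -0.35348266, -0.05024757]), 'wrist_torque': array([ 0.008788  , -0.03367703,  0.01162794]), 'width': 0.09409017145992939}
```

View pics/scene0.png

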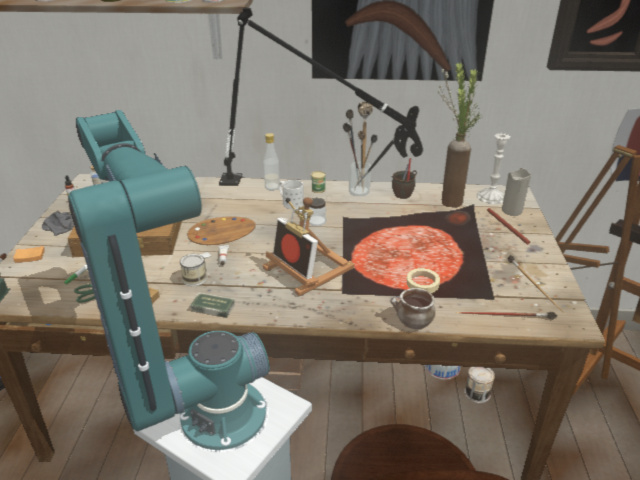

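View pics/top0.png

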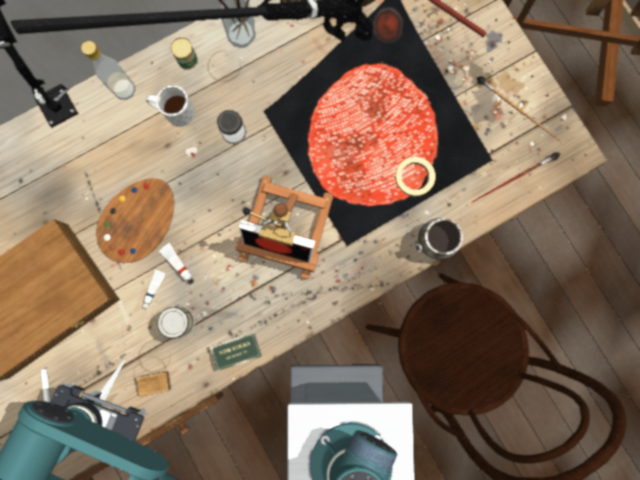

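The scene view shows the easel at about (305,250). In the top view it is at about (285,228), with the knob near (280,210) and the ball near (246,212). I'll zoom in on both.

```bash
python3 - <<'E'
import cv2,numpy as np
a=cv2.imread("pics/top0.png")[165:285,225:345]; b=cv2.imread("pics/scene0.png")[185:305,250:370]
o=np.hstack([cv2.resize(x,(400,400),interpolation=cv2.INTER_CUBIC) for x in (cv2.resize(a,(480,480)),cv2.resize(b,(480,480)))])
cv2.imwrite("pics/z0.png",o)
E
```

```text
(no output)
```

View pics/z0.png

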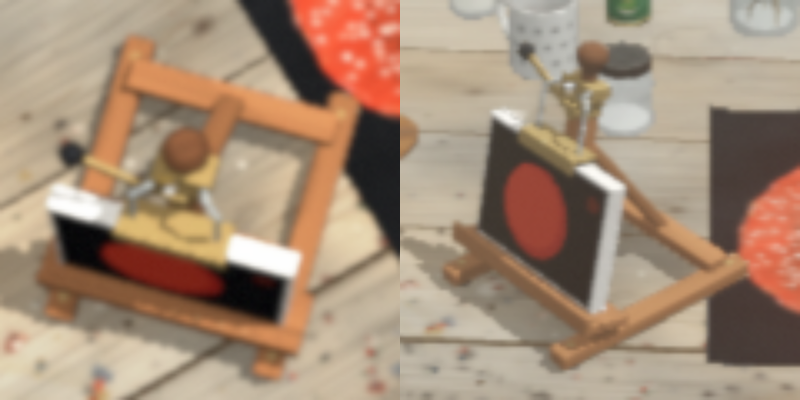

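```bash
cat > h.py <<'E'
import numpy as np
from scipy.spatial.transform import Rotation as R
from bench import robot
C={n:robot.camera_params(n) for n in("scene","top")}
u=np.array([.199,0,.980]); u/=np.linalg.norm(u)
mouth=np.array([.011,0,.215]); piv=np.array([-.007,0,.206])
def knob(m=0): return mouth+(.040+m)*u
def ball(c=0):
    a=np.arccos(.072/.080)-c
    return piv+.08*(np.cos(a)*np.array([0,1,0])+np.sin(a)*u)
def proj(n,P):
    c=C[n];W=np.asarray(c["world_from_camera"]);p=(np.asarray(P)-W[:3,3])@W[:3,:3]
    return np.array([c["fx"]*p[0]/p[2]+c["cx"],c["fy"]*p[1]/p[2]+c["cy"]])
def e2w(s,P):
    return R.from_euler('z',s[2]).apply(P)+np.array([s[0],s[1],0])
def pt(n,uv,d):
    c=C[n];W=np.asarray(c["world_from_camera"])
    return W[:3,:3]@np.array([(uv[0]-c["cx"])/c["fx"]*d,(uv[1]-c["cy"])/c["fy"]*d,d])+W[:3,3]
E
python3 - <<'E'
from h import *
from scipy.optimize import least_squares
kt=(280.2,209.4);bt=(246,210.8);ks=(307.6,202.1);bs=(287.8,200)
obs=[("top",knob(),kt),("scene",knob(),ks),("top",ball(),bt),("scene",ball(),bs)]
f=lambda s:np.concatenate([proj(n,e2w(s,P))-np.array(q) for n,P,q in obs])
r=least_squares(f,[.45,.17,0.2]);print(r.x,r.fun.round(2))
s=r.x
for n in("top","scene"):
  for x in(-.098,.137):
    for y in(.09,-.09): print(n,x,y,proj(n,e2w(s,[x,y,.02])).round(1))
for n,k,b in(("top",kt,bt),("scene",ks,bs)):
    d=np.load(f"pics/{n}0.npy")
    for q in(k,b):
        c,rr=int(round(q[0])),int(round(q[1])); print(n,q,d[rr-2:rr+3,c-2:c+3].round(3)[2],pt(n,q,d[rr,c]).round(4))
print("knob",e2w(s,knob()),"ball",e2w(s,ball()),e2w(s,ball(.6)))
E
```

```text
[ 0.59185248  0.1717295  -0.24993266] [ 0.06 -0.26 -0.73 -0.11  0.84 -0.09 -0.61 -0.55]
top -0.098 0.09 [240.9 260.3]
top -0.098 -0.09 [307.7 277. ]
top 0.137 0.09 [263.7 175.1]
top 0.137 -0.09 [329.2 191.3]
scene -0.098 0.09 [262.4 266.3]
scene -0.098 -0.09 [298.3 291.8]
scene 0.137 0.09 [316.  239.7]
scene 0.137 -0.09 [352.6 262. ]
top (280.2, 209.4) [1.096 1.097 1.093 1.093 1.093] [0.6062 0.1661 0.2723]
top (246, 210.8) [1.118 1.119 1.12  1.119 1.118] [0.6087 0.2428 0.2442]
scene (307.6, 202.1) [1.792 1.793 1.786 1.797 1.8  ] [0.5929 0.1523 0.2667]
scene (287.8, 200) [1.849 1.847 1.846 1.848 1.848] [0.6041 0.235  0.2428]
knob [0.61022337 0.16703996 0.25419998] ball [0.60960211 0.24150739 0.24017375] [0.60234844 0.25070108 0.19436366]
```

```bash
python3 -m crank '[[0,0,-0.06,0.117],[0,0,-0.06,0.117],[0,0,-0.06,0.117],[0,0,-0.06,0.117],[0,0,-0.06,0.117],[0,0,-0.06,0.117],[0,0,-0.06,0.117],[0,0,-0.06,0.118],[0,0,0,0],[0,0,0,0]]' 1
cat >> h.py <<'E'
S=np.array([.592,.172,-.262]); S[:2]+= e2w([.592-.592,0,-.25],knob())[:2]-e2w([0,0,-.262],knob())[:2]
def need(Pw,units=True):
    o=robot.get_obs(); Rm=R.from_euler('xyz',o["ee_rot"]).as_matrix()
    d=Rm.T@(np.asarray(Pw)-o["tool_pos"]); print("t",round(o["time"],2),"pos",o["tool_pos"].round(4),"yaw",o["ee_rot"][2].round(3),"F",o["wrist_force"].round(1),"w",round(o["width"],4),"need units",(d/.2).round(4)); return d
E
python3 - <<'E'
from h import *
b=e2w(S,ball());print(S,b,e2w(S,ball(.6)),e2w(S,knob()))
need(b+[0,0,.03])
E
```

```text
time: 1.35
tool_pos: [0.1936, 0.5146, 0.3086]
ee_rot: [-3.141, 0.001, 1.313]
wrist_force: [1.2, 0.6, -0.6]
width: 0.0007
[ 0.59205761  0.1722201  -0.262     ] [0.61064797 0.24177873 0.24017375] [0.60350576 0.25105928 0.19436366] [0.61037058 0.16730922 0.25419998]
t 1.35 pos [0.1936 0.5146 0.3086] yaw 1.313 F [ 1.2  0.6 -0.6] w 0.0007 need units [-0.7861  2.3647  0.1924]
```

```bash
python3 -m crank '[[-0.04,0.12,0,0],[-0.08,0.25,0,0],[-0.09,0.27,0,0],[-0.09,0.27,0,0],[-0.09,0.27,0,0],[-0.09,0.27,0,0],[-0.09,0.27,0,0],[-0.09,0.27,0,0],[-0.075,0.255,0,0],[-0.036,0.12,0,0]]' 1
python3 - <<'E'
from h import *
import cv2
b=e2w(S,ball())
need(b+[0,0,.017])
for n,(x,y) in(("top",(246,211)),("scene",(290,195))):
    p,d=robot.snapshot(n); c=p[y-45:y+45,x-45:x+60,::-1]; cv2.imwrite(f"pics/a_{n}.png",cv2.resize(c,None,fx=5,fy=5,interpolation=cv2.INTER_CUBIC))
E
```

```text
time: 2.6
tool_pos: [0.6127, 0.2415, 0.307]
ee_rot: [-3.139, 0.002, 1.309]
wrist_force: [-0.1, -0.2, -0.8]
width: 0.0005
t 2.6 pos [0.6127 0.2415 0.307 ] yaw 1.309 F [-0.1 -0.2 -0.8] w 0.0005 need units [-0.0008 -0.0098  0.2491]
```

View pics/a_scene.png

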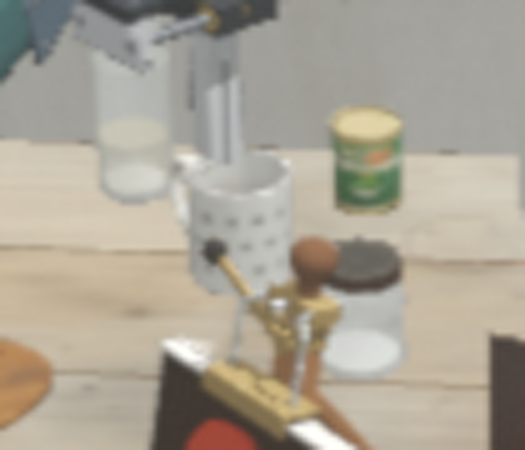

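```bash
python3 -m crank '[[0.002,-0.002,0.04,0],[0.002,-0.002,0.05,0],[0.002,-0.002,0.05,0],[0.002,-0.002,0.05,0],[0,-0.002,0.03,0],[0,0,0.02,0],[0.005,-0.004,0.02,0],[0.006,-0.004,0.02,0],[0.006,-0.004,0.02,0],[0,0,0,0]]' 1
python3 - <<'E'
from h import *
need(e2w(S,ball(.6))+[0,0,.017])
E
```

```text
time: 3.95
tool_pos: [0.6079, 0.2501, 0.2494]
ee_rot: [3.142, -0.0, 1.31]
wrist_force: [0.2, 0.4, 0.2]
width: 0.0001
t 3.95 pos [0.6079 0.2501 0.2494] yaw 1.31 F [0.2 0.4 0.2] w 0.0001 need units [-0.0009 -0.0225  0.1903]
```

```bash
python3 - <<'E'
from h import *
import cv2
o=[]
for n,(x,y) in(("top",(256,211)),("scene",(290,205))):
    p,d=robot.snapshot(n); c=p[y-45:y+45,x-40:x+40,::-1]; o.append(cv2.resize(c,None,fx=5,fy=5,interpolation=cv2.INTER_CUBIC))
cv2.imwrite(f"pics/b.png",np.hstack(o))
print(robot.get_obs()["wrist_force"])
E
```

```text
[-0.56671534 -0.59227961 -0.2931888 ]
```

View pics/b.png

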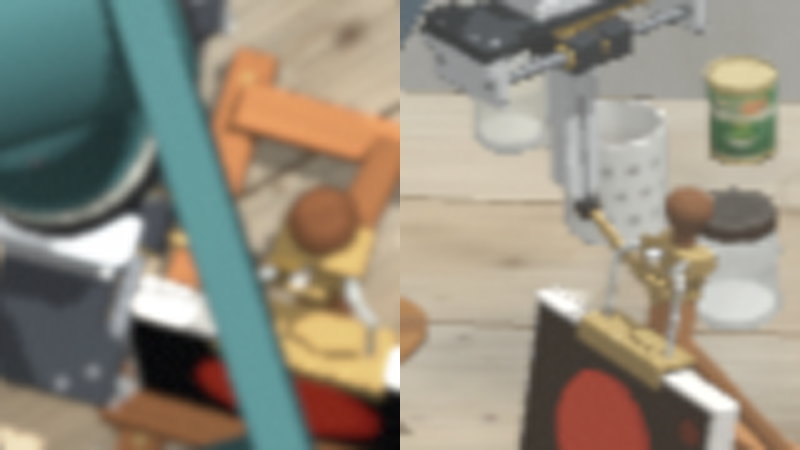

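```bash
python3 - <<'E'
from h import *
import cv2
o=robot.get_obs(); t=o["tool_pos"]; Rm=R.from_euler('xyz',o["ee_rot"]).as_matrix()
for a in(-.008,.008):
  for b in(-.0125,.0125): print(a,b,proj("scene",t+Rm@[a,b,.008]).round(1))
print("ball",proj("scene",e2w(S,ball())),proj("scene",e2w(S,ball(.1))))
p,d=robot.snapshot("scene"); y,x=200,288
c=p[y-20:y+20,x-20:x+20,::-1]; cv2.imwrite("pics/c.png",cv2.resize(c,None,fx=15,fy=15,interpolation=cv2.INTER_NEAREST))
print(d[194:212,278:298:1].round(3)[:, ::2])
E
```

```text
-0.008 -0.0125 [283.2 200.9]
-0.008 0.0125 [289.4 198.2]
0.008 -0.0125 [280. 199.]
0.008 0.0125 [286.2 196.4]
ball [287.31791937 199.29032377] [286.39329901 201.07993274]
[[2.376 2.381 1.839 1.825 1.835 1.848 2.239 2.231 2.23  2.247]
 [2.367 2.371 1.837 1.834 1.839 1.842 2.243 2.244 2.231 2.247]
 [2.351 2.369 1.84  1.832 1.829 1.854 2.239 2.243 2.242 2.226]
 [2.348 2.356 2.35  1.837 1.838 1.847 2.243 2.246 2.245 2.237]
 [2.345 2.349 2.355 1.853 1.846 1.854 2.255 2.245 2.25  2.246]
 [2.334 2.352 2.339 2.254 1.844 1.854 2.253 2.237 2.237 2.253]
 [2.348 2.322 2.338 2.268 1.85  1.855 1.858 2.248 2.245 2.25 ]
 [2.329 2.33  2.33  2.277 1.854 1.851 1.853 2.243 2.241 2.251]
 [2.317 2.327 2.327 2.28  1.852 1.845 1.85  2.253 2.26  2.261]
 [2.32  2.307 2.319 2.281 1.851 1.859 1.851 2.26  2.257 2.259]
 [2.31  2.315 2.303 2.283 2.265 2.261 1.847 2.261 2.253 2.257]
 [2.294 2.295 2.298 2.289 2.268 2.268 1.849 1.845 2.257 2.259]
 [2.29  2.292 2.301 2.279 2.27  2.269 1.843 1.84  2.251 2.266]
 [2.289 2.295 2.287 2.292 2.276 2.283 2.26  1.846 1.836 2.263]
 [2.277 2.289 2.289 2.276 2.273 2.274 2.251 1.846 1.839 2.272]
 [2.276 2.279 2.273 2.272 2.279 2.289 2.27  2.287 1.828 1.827]
 [2.285 2.273 2.26  2.27  2.273 2.277 2.28  2.275 1.823 1.829]
 [2.27  2.268 2.261 2.255 2.27  2.262 2.263 2.259 2.266 1.835]]
```

View pics/c.png

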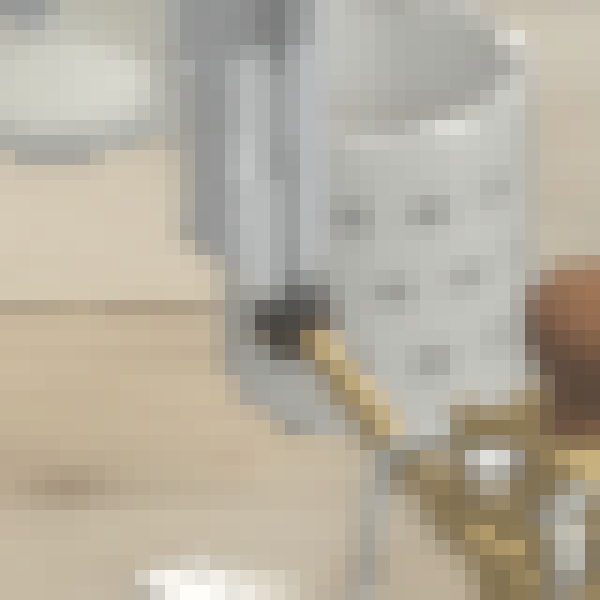

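```bash
python3 -m crank '[[-0.01,0,0,0],[-0.005,-0.001,0.015,0],[0,-0.002,0.02,0],[0,-0.003,0.022,0],[0,-0.003,0.022,0],[0.002,-0.003,0.022,0],[0,-0.003,0.022,0],[0,-0.003,0.022,0],[0,-0.003,0.022,0],[0,-0.002,0.02,0]]' 1
python3 - <<'E'
from h import *
import cv2
need(e2w(S,ball(.6))+[0,0,.017])
p,d=robot.snapshot("scene"); y,x=205,290
c=p[y-25:y+25,x-25:x+35,::-1]; cv2.imwrite("pics/d.png",cv2.resize(c,None,fx=10,fy=10,interpolation=cv2.INTER_NEAREST))
print(proj("scene",e2w(S,ball(.6))),proj("scene",e2w(S,ball(.45))))
E
```

```text
time: 5.35
tool_pos: [0.6025, 0.2483, 0.2117]
ee_rot: [-3.141, 0.001, 1.31]
wrist_force: [-1.1, 0.7, 1.7]
width: 0.0003
t 5.35 pos [0.6025 0.2483 0.2117] yaw 1.31 F [-1.1  0.7  1.7] w 0.0003 need units [0.0146 0.0011 0.0015]
[284.02585584 212.01304574] [284.32442159 208.46662208]
```

View pics/d.png

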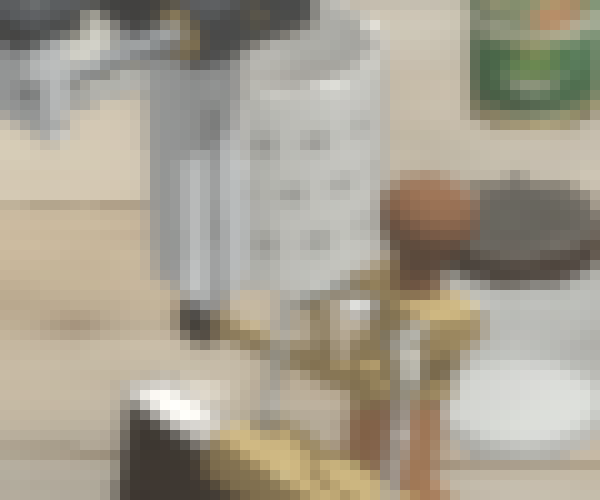

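The ball is now at about (284.5,212), against 212.0 expected for fully open. I'll press a little further to confirm it has reached the stop.

```bash
python3 -m crank '[[0,0,0.006,0],[0,0,0.006,0],[0,0,0.005,0],[0,0,0.005,0],[0,0,0,0],[0,0,0,0],[0,0,0,0],[0,0,0,0],[0,0,0,0],[0,0,0,0]]' 1
python3 - <<'E'
from h import *
need(e2w(S,ball(.6))+[0,0,.017])
E
```

```text
time: 6.65
tool_pos: [0.6028, 0.2482, 0.2098]
ee_rot: [3.14, -0.001, 1.31]
wrist_force: [-3.8, -0.1, 7.3]
width: 0.0007
t 6.65 pos [0.6028 0.2482 0.2098] yaw 1.31 F [-3.8 -0.1  7.3] w 0.0007 need units [ 0.0147 -0.0005 -0.0079]
```

```bash
python3 -m crank '[[0,0,-0.06,0],[0,0,-0.13,0],[0,0,-0.13,0],[0,0,-0.13,0],[0,0,-0.1,0],[-0.05,0,-0.05,0],[-0.12,0,0,0],[-0.12,0,0,0],[-0.08,0,0,0],[-0.03,0,0,0]]' 1
python3 -m crank '[[0,0,0,-0.111],[0,0,0,-0.111],[0,0,0,-0.111],[0,0,0,-0.111],[0,0,0,-0.111],[0,0,0,-0.111],[0,0,0,-0.111],[0,0,0,-0.111],[0,0,0,-0.112],[0,0,0,0]]' -1
python3 - <<'E'
from h import *
import cv2
k=e2w(S,knob())
need(k-[0,0,.007])
o=[]
for n,(x,y) in(("top",(275,211)),("scene",(300,205))):
    p,d=robot.snapshot(n); c=p[y-45:y+45,x-40:x+40,::-1]; o.append(cv2.resize(c,None,fx=5,fy=5,interpolation=cv2.INTER_CUBIC))
    print(n,proj(n,k),proj(n,e2w(S,ball(.6))))
cv2.imwrite(f"pics/e.png",np.hstack(o))
E
```

```text
time: 7.9
tool_pos: [0.582, 0.1701, 0.3276]
ee_rot: [-3.142, -0.0, 1.309]
wrist_force: [0.3, 0.0, 0.5]
width: 0.0001
time: 9.15
tool_pos: [0.5822, 0.1715, 0.3273]
ee_rot: [3.141, -0.0, 2.879]
wrist_force: [-0.8, 0.0, -0.5]
width: 0.0931
t 9.15 pos [0.5822 0.1715 0.3273] yaw 2.879 F [-0.8  0.  -0.5] w 0.0931 need units [-0.1416  0.0161  0.4006]
top [280.13949007 209.07404467] [245.09944425 217.0085572 ]
scene [306.8281521  201.94287753] [284.02585584 212.01304574]
```

View pics/e.png

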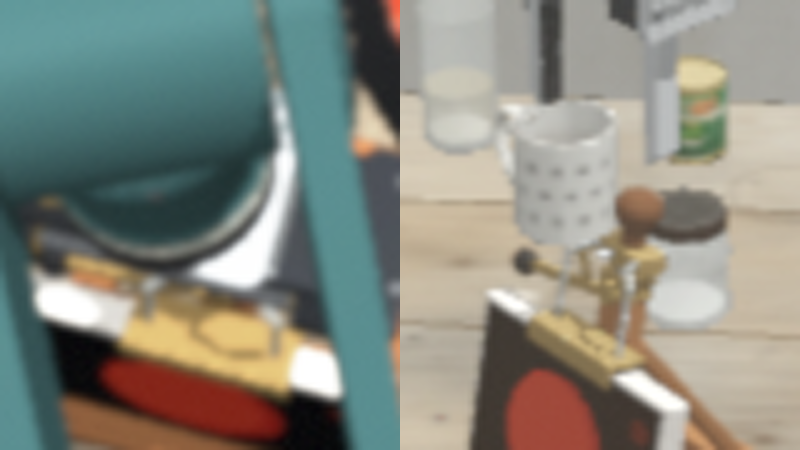

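```bash
python3 -m crank '[[-0.04,0.008,0,0],[-0.06,0.008,0,0],[-0.042,0,0,0],[0,0,0.05,0],[0,0,0.07,0],[0,0,0.07,0],[0,0,0.07,0],[0,0,0.06,0],[0,0,0.04,0],[0,0,0.02,0]]' -1
python3 - <<'E'
from h import *
import cv2
k=e2w(S,knob())
need(k-[0,0,.007])
o=[]
for n,(x,y) in(("top",(275,211)),("scene",(300,205))):
    p,d=robot.snapshot(n); c=p[y-45:y+45,x-40:x+40,::-1]; o.append(cv2.resize(c,None,fx=5,fy=5,interpolation=cv2.INTER_CUBIC))
cv2.imwrite(f"pics/f.png",np.hstack(o))
E
```

```text
time: 10.5
tool_pos: [0.6103, 0.1669, 0.2511]
ee_rot: [-3.141, -0.0, 2.881]
wrist_force: [-0.8, 0.6, 0.3]
width: 0.0946
t 10.5 pos [0.6103 0.1669 0.2511] yaw 2.881 F [-0.8  0.6  0.3] w 0.0946 need units [0.0003 0.0019 0.0197]
```

View pics/f.png

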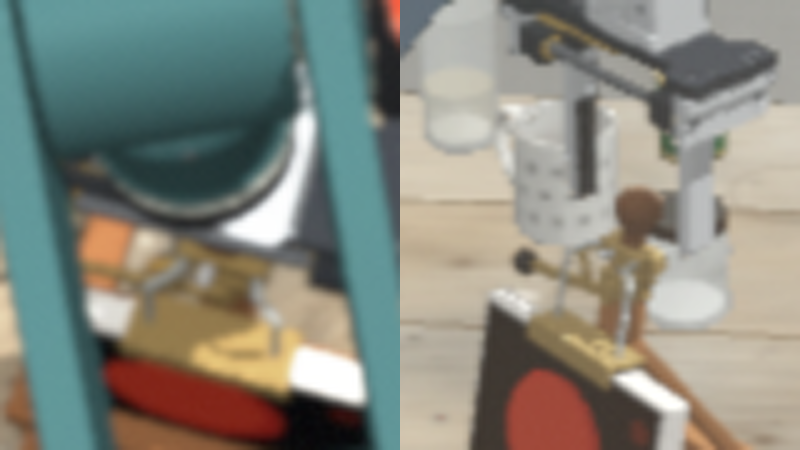

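The knob sits between the fingers, at about (638,212) in the crop. I'll settle 4 mm lower and close.

```bash
python3 -m crank '[[0,0,0.01,0],[0,0,0.01,0],[0,0,0,0],[0,0,0,0],[0,0,0,0],[0,0,0,0],[0,0,0,0],[0,0,0,0],[0,0,0,0],[0,0,0,0]]' 1
python3 - <<'E'
from h import *
need(e2w(S,knob())-[0,0,.007])
print(need(e2w(S,knob(.0725))-[0,0,.007]))
E
```

```text
time: 11.85
tool_pos: [0.6101, 0.1652, 0.2477]
ee_rot: [-3.139, -0.0, 2.879]
wrist_force: [-2.3, -5.1, 1.3]
width: 0.0302
t 11.85 pos [0.6101 0.1652 0.2477] yaw 2.879 F [-2.3 -5.1  1.3] w 0.0302 need units [0.0011 0.0104 0.0025]
t 11.85 pos [0.6101 0.1652 0.2477] yaw 2.879 F [-2.3 -5.1  1.3] w 0.0302 need units [-0.0708  0.0093 -0.3528]
[-0.01416504  0.00186937 -0.07056013]
```

```bash
python3 -m crank '[[0,-0.005,0,0],[0,-0.005,-0.01,0],[-0.004,0,-0.02,0],[-0.005,0,-0.025,0],[-0.005,0,-0.025,0],[-0.005,0,-0.025,0],[-0.005,0,-0.025,0],[-0.005,0,-0.025,0],[-0.005,0,-0.02,0],[0,0,0,0]]' 1
python3 - <<'E'
from h import *
import cv2
need(e2w(S,knob(.0725))-[0,0,.007])
p,d=robot.snapshot("scene"); y,x=200,305
c=p[y-35:y+35,x-40:x+40,::-1]; cv2.imwrite("pics/g.png",cv2.resize(c,None,fx=8,fy=8,interpolation=cv2.INTER_CUBIC))
E
```

```text
time: 13.1
tool_pos: [0.6168, 0.1632, 0.2831]
ee_rot: [3.141, 0.001, 2.881]
wrist_force: [3.5, -0.3, -10.6]
width: 0.0302
t 13.1 pos [0.6168 0.1632 0.2831] yaw 2.881 F [  3.5  -0.3 -10.6] w 0.0302 need units [-0.0362  0.0114 -0.1758]
```

View pics/g.png

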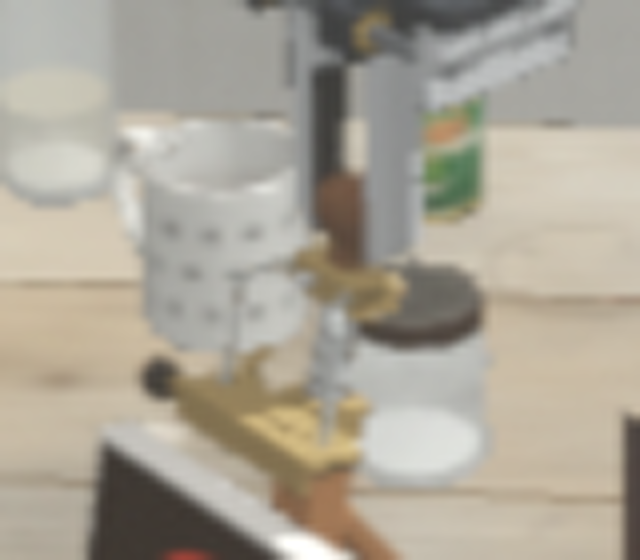

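The mast rises with the gripper and the clip has left the study, which stays put. The 10.6 N reading agrees with about 36 mm of travel. I'll continue up.

```bash
python3 -m crank '[[-0.003,0,-0.015,0],[-0.005,0,-0.024,0],[-0.005,0,-0.024,0],[-0.005,0,-0.024,0],[-0.005,0,-0.024,0],[-0.005,0,-0.024,0],[-0.005,0,-0.024,0],[-0.003,0,-0.016,0],[0,0,0,0],[0,0,0,0]]' 1
python3 - <<'E'
from h import *
import cv2
need(e2w(S,knob(.0725))-[0,0,.007])
p,d=robot.snapshot("scene"); y,x=195,305
c=p[y-35:y+35,x-40:x+40,::-1]; cv2.imwrite("pics/h.png",cv2.resize(c,None,fx=8,fy=8,interpolation=cv2.INTER_CUBIC))
E
```

```text
time: 14.4
tool_pos: [0.6235, 0.1613, 0.3178]
ee_rot: [3.142, 0.0, 2.881]
wrist_force: [4.6, -0.6, -14.4]
width: 0.0306
t 14.4 pos [0.6235 0.1613 0.3178] yaw 2.881 F [  4.6  -0.6 -14.4] w 0.0306 need units [-0.0011  0.0119 -0.0023]
```

View pics/h.png

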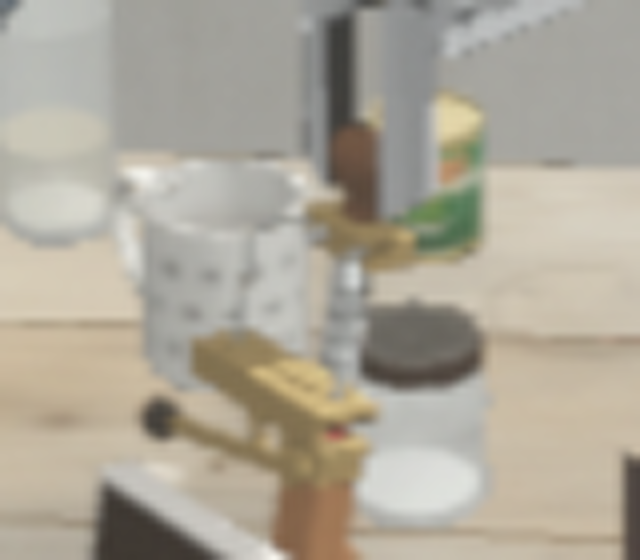

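```bash
python3 - <<'E'
from h import *
import cv2
p,d=robot.snapshot("scene"); im=p[:,:,::-1].copy(); cv2.imwrite("pics/full1.png",im)
a=cv2.imread("pics/scene0.png")
k=e2w(S,knob(-.025))
for m in(0,.066,.0715,.076,.080): print(m,(proj("scene",e2w(S,knob(m-.025)))-proj("scene",k)).round(2))
f=8
A=cv2.resize(a[195:235,290:330],None,fx=f,fy=f,interpolation=cv2.INTER_CUBIC);B=cv2.resize(im[165:235,290:330],None,fx=f,fy=f,interpolation=cv2.INTER_CUBIC)
B=cv2.copyMakeBorder(B,0,0,0,0,cv2.BORDER_CONSTANT)
for (x0,x1,y0,y1) in((310,319,206,217),(306,320,207,217),(302,319,206,216)):
    t=A[(y0-195)*f:(y1-195)*f,(x0-290)*f:(x1-290)*f]
    r=cv2.matchTemplate(B,t,cv2.TM_CCOEFF_NORMED);_,v,_,l=cv2.minMaxLoc(r)
    print(round(v,3),l[0]/f+290-x0,l[1]/f+165-y0)
print("mouth",proj("scene",e2w(S,mouth)),"bandtop",proj("scene",e2w(S,mouth+.012*u)))
cv2.imwrite("pics/i.png",np.hstack([cv2.resize(a[195:235,290:330],(390,390),interpolation=cv2.INTER_NEAREST),cv2.resize(im[180:225,290:330],(390,439),interpolation=cv2.INTER_NEAREST)[:390]]))
need(e2w(S,knob(.0725))-[0,0,.007])
E
```

```text
0 [0. 0.]
0.066 [  3.07 -19.88]
0.0715 [  3.33 -21.56]
0.076 [  3.54 -22.94]
0.08 [  3.73 -24.18]
0.948 -0.125 0.0
0.772 -0.625 -0.125
0.677 5.375 -0.125
mouth [304.99149789 213.83277474] bandtop [305.53889309 210.28911765]
t 14.5 pos [0.6235 0.1613 0.3177] yaw 2.881 F [  4.3  -0.7 -15.4] w 0.0305 need units [-0.0012  0.012  -0.0026]
```

View pics/i.png

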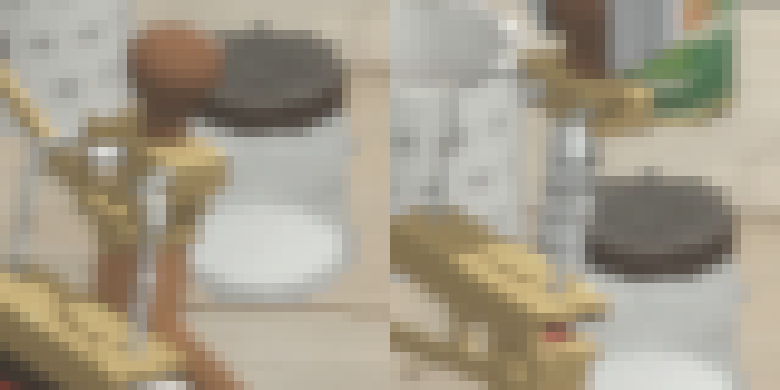

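```bash
python3 - <<'E'
from h import *
import cv2
a=cv2.imread("pics/scene0.png");im=cv2.imread("pics/full1.png")
f=8
for (x0,x1,y0,y1) in((290,311,221,235),(294,311,222,236),(296,310,224,235),(306,316,208,216),(307,315,207,213)):
    t=cv2.resize(a[y0:y1,x0:x1],None,fx=f,fy=f,interpolation=cv2.INTER_CUBIC)
    X0,Y0=x0-2,y0-28
    B=cv2.resize(im[Y0:y1-15,X0:x1+9],None,fx=f,fy=f,interpolation=cv2.INTER_CUBIC)
    r=cv2.matchTemplate(B,t,cv2.TM_CCOEFF_NORMED);_,v,_,l=cv2.minMaxLoc(r)
    print(round(v,3),l[0]/f+X0-x0,l[1]/f+Y0-y0)
for P in ([-.02,0,-.01],[0.019-.02,0,.21]):
  for m in(.066,.0715,.076): 
    q=np.array([-.02,-.02,.19]) if P[2]<0 else np.array(P); print(m,(proj("scene",e2w(S,q+m*u))-proj("scene",e2w(S,q))).round(2))
E
```

```text
0.43 -0.75 -28.0
0.415 9.0 -18.5
0.432 4.125 -21.0
0.495 3.125 -22.0
0.766 7.5 -15.375
0.066 [  3.02 -19.71]
0.0715 [  3.28 -21.38]
0.076 [  3.49 -22.75]
0.066 [  3.01 -19.74]
0.0715 [  3.26 -21.41]
0.076 [  3.47 -22.78]
```

```bash
python3 -m crank '[[-0.001,0,-0.004,0],[0,0,-0.004,0],[0,0,0,0],[0,0,0,0],[0,0,0,0],[0,0,0,0],[0,0,0,0],[0,0,0,0],[0,0,0,0],[0,0,0,0]]' 1
python3 - <<'E'
from h import *
import cv2
need(e2w(S,knob(.073))-[0,0,.007])
p,d=robot.snapshot("scene"); y,x=205,305
cv2.imwrite("pics/j.png",cv2.resize(p[y-25:y+25,x-30:x+30,::-1],None,fx=10,fy=10,interpolation=cv2.INTER_CUBIC))
need(e2w(S,knob(.073))-[0,0,.007])
E
```

```text
time: 15.75
tool_pos: [0.6237, 0.1612, 0.3193]
ee_rot: [-3.142, 0.0, 2.881]
wrist_force: [4.1, -0.8, -15.6]
width: 0.0304
t 15.75 pos [0.6237 0.1612 0.3193] yaw 2.881 F [  4.1  -0.8 -15.6] w 0.0304 need units [-0.0003  0.012   0.0026]
t 15.8 pos [0.6237 0.1613 0.3192] yaw 2.881 F [  4.6  -1.6 -15.5] w 0.0305 need units [-0.0003  0.0119  0.0025]
```

View pics/j.png

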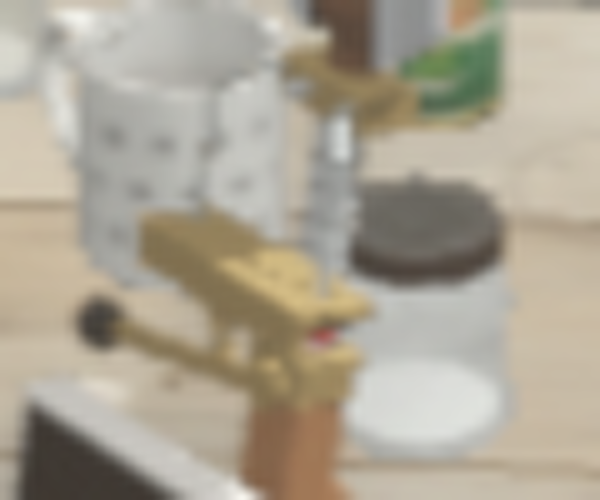

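```bash
python3 - <<'E'
from h import *
print(robot.close_job()); need(e2w(S,knob(.073)))
E
```

```text
the job is handed in; nothing more can be done
None
the job is handed in; nothing more can be done
```

The mast is unlatched and drawn up about 73 mm, and the gripper is still holding it there by the knob. I handed the job in at about 15.8 s, and no verdict was reported.

- **Catch:** I pushed the ball down with closed fingers until it reached its stop, where the force rose to about 7 N. The last picture shows it still down and clear of the mast.
- **Mast position:** The tool had risen 73 mm along the mast since the grasp. No slip was visible between the two lift pictures. The last picture shows red just above the sleeve mouth, partly hidden by the clip.
- **Hold:** Tool position was steady over the last two readings and the pull was about 15 N. The study did not appear to move in any picture I took. No move went near the pot, tape or tin, but I did not re-measure their positions at the end.

**Checks that disagreed or failed:**
- Automatic image matching of the mast's head mostly failed, giving unreliable matches.
- Reading the pictures by eye just before the final 1.5 mm of lift gave 66 to 72 mm, against 71.5 mm from the arm.
- The final force reading, taken at face value, suggested slightly more than 73 mm: about 74 to 79 mm.
- The fingers read 30 mm on the 33 mm knob, and the knob sat about 4 mm to the right of my estimate.

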